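# Park the paint tin at the end of the storage rail

## Task

Put the round red paint tin away in the corner of the wooden storage rail. Without lifting it, push it gently straight back against the blue part of the rail's wall, then push it along the wall, keeping it against the wall all the way, until it meets the rubber buffer at the end, and press it on the sprung buffer pad for half a second with about 10 N (never as much as 20 N). Leave it standing there against wall and buffer, and do not disturb the other things on the table.

Things in the scene. Friction and masses are not known exactly. Their poses are not given: they have to be found in the camera images.
- tin: Loose closed round paint tin, red with a white lid, 96 mm in diameter (radius 48 mm), 50 mm high, 0.25 to 0.5 kg, too wide to grip. Stands upright on the table in front of the blue part of the rail's wall, 25 to 55 mm clear of it. Origin at the centre of its underside; z up; its yaw means nothing.
- rail: Fixed wooden rail: a wall 16 mm thick, 40 mm high. Origin at the foot of its flat front face, the plane x = 0, which looks to -x (to the robot). The wall runs along y from -200 mm (open end) to +180 mm, blue from -200 to -20 mm, then wood, smooth all along. The tin touches it with its origin at x = -48 mm. Its +y end carries the end block with the buffer.
- buffer: End block of the rail, 40 mm high, 26 mm thick, with a black rubber pad (56 mm wide, z = 8 to 36 mm) facing the rail's -y. Origin at the block's foot, at x = -48, y = +154 mm of the rail, same axes. The pad's face stands 19 to 29 mm out from the block, set differently each time and not measured; so the tin meets it at y = +77 to +87 mm of the rail. Sprung: 8 N per mm, 5 mm travel.
- eraser: Blue and white eraser, 21x45x13 mm, a bystander on the robot's side; origin at the centre of its underside.
- glue_stick_a: Red and white glue stick lying on the table, 26x92x26 mm, a bystander; origin at the centre of its underside.
- pot_white: Open white plastic pot, 115 mm wide, 101 mm high, a bystander to the right; origin at the centre of its underside.
There are look-alikes about, which are no part of the job. Leave any green or purple look-alike of the tin alone.

How it is judged (in metres and radians):
On the way, in this order (a step that is already met when the one before it is completed fails the run):
1. the tin is against the blue part of the wall (within 3 mm) (x of tin in the frame of rail above -0.051 m and y of tin in the frame of rail below -0.02 m), for 0.1 s.
2. the tin has come along the wall to less than 40 mm from the buffer, still against the wall (within 5 mm) (x of tin in the frame of rail above -0.053 m and y of tin in the frame of rail above 0.047 m), for 0.05 s.
3. the tin is pressed on the buffer with more than 5 N for 0.3 s (contact force between tin and buffer above 5 N), for 0.3 s.
At the end, for the whole second after the job is handed in: the tin stands upright on the table at rest, within 4 mm of the wall, at the buffer (its centre not more than 4 mm short of the least place where the pad can stop it, y = 77 mm of the rail), released (x of tin in the frame of rail above -0.052 m and y of tin in the frame of rail above 0.073 m and angle between tin's own z axis and vertical below 0.05 rad and height (world z) of tin below 0.003 m and linear speed of tin below 0.01 m/s); the robot touches nothing.
It fails at once if the tin leaves the wall (by more than 6 mm) beyond the blue part (y of tin in the frame of rail above -0.015 m and x of tin in the frame of rail below -0.054 m).
It fails at once if the tin is pressed on the wall, the end block or the buffer with more than 20 N (contact force between tin and rail above 20 N or contact force between tin and buffer above 20 N).
It fails at once if the tin is lifted by more than 10 mm or tipped by more than 0.2 rad (height (world z) of tin above 0.01 m or angle between tin's own z axis and vertical above 0.2 rad).
It fails at once if a bystander is moved by more than 15 mm (distance of any of eraser, glue_stick_a, pot_white from where it was at the start of the episode above 0.015 m).
It also fails if it takes over 67 s, if anything falls off the work surface, if the arm or the gripper's body presses on something with over 40 N, if the wrist force passes 120 N, or if a joint passes its speed limit or range.

## Robot

A 6-joint arm with a two-finger parallel gripper is mounted at the origin on a cart in front of the work surface, level with it; the furniture and walls round the work are solid. World frame = base frame: x ahead of the robot, y to its left, z up, the work surface at z = 0. Lengths are in mm, angles in rad, forces in N, time in s.
With the tool pointing down it reaches from about 275 to 750 mm from the base axis. Payload 10.2 kg.
Tool frame: the origin (TCP) lies on the front face of the gripper's body, between the roots of the fingers; the fingertips stand 73 mm ahead of it and the grasp point (between the pads) lies 54 mm ahead of it; z points along the fingers, y is the line along which they close (so a half turn about z gives the same grasp; the last joint's range is limited). The gripper opens to 85 mm and grips with 20 to 120 N. Pads are 22 mm wide; open, the fingers measure 114 mm over their backs; the gripper's body (76 mm by 85 mm) begins 54 mm behind the grasp point. The pads swing forward as they close: fully open they stand 13 mm farther back than shut.
Start: joints at [0.959, 0.313, 1.498, -0, 1.331, -0.223], TCP at [199.029, 485.818, 303.894] pointing down, gripper open.
Joint ranges: [-2.94, 2.94], [-0.97, 2.17], [0.19, 2.56], [-1.23, 4.37], [0.02, 3.11], [-2.88, 2.88]. Speed limits (rad/s): [2.39, 2.39, 3.01, 3.14, 3.14, 3.14].

## Interface

Orientations are given as a unit quaternion [w, x, y, z].
In Python, from rig import * gives the robot as it stands.
- The arm moves only by the tool step_arm, never from a script. Its argument "plan" is a list of rows, each an object with "offset": the shift along the tool's x, y, z in cm, a list of three; "rot": the turn, a rotation vector about the tool's x, y, z in degrees, a list of three; "gripper": the finger opening in cm, from 0 to 8.54. In form: [{"offset": [x, y, z], "rot": [wx, wy, wz], "gripper": gripper}, ...]. A call has 1 to 12 rows; each row is the pose to reach, as a shift and turn from the pose commanded when the call began, along the tool's axes at that moment; what a row does not reach only later rows make up. A row lasts 1/10 s, in which the tool goes at most 50 mm and 8.59 degrees, less where a joint would pass 70% of its speed; a pose out of reach is approached as far as the arm can. A call with a gripper value outside its range is refused whole. The fingers move at their own pace and stop on an object; "squeeze" is the grip in N (left out, the last holds). Time passes only in rows, so rows that repeat a pose let the fingers close. It gives the time, the measured TCP pose, the force, the opening and the grip force at its end, in the units of the state.
- sense(): the state, without advancing time (a new reading comes with each control period).
- capture(name): name is "scene" or "top" or "wrist"; returns a dict with "color" (480x640x3 uint8, red, green, blue), "depth" (480x640 float32, mm along the optical axis (not along the pixel's ray), 0 where there is no reading), "vertical_fov" (degrees; the focal length in pixels is half the picture's height over the tangent of half this angle, whatever the lens; pixels are square), "cx", "cy" (the principal point, pixels), "rvec" (rotation vector, rad) and "tvec" (3), from world to camera coordinates, as OpenCV has them; the wrist camera has in their place "mount" (4x4, takes a point from camera to tool coordinates, whose origin is the TCP and whose axes are the flange's). Camera axes: x right, y down, z forward; pixel columns grow to the right and rows downward; lengths in mm; the calibration is good to about 2 mm. A picture is of the moment at which its call begins: read the wrist's pose just before it.
- finish_job(): hands the job in; it is judged then, once.
The state is a dict: "time_s": time; "joints": joint angles; "dq": joint speeds; "tau": joint torques, N m; "eef_pos": TCP position; "ee_rot": TCP orientation; "force": force on the tool from outside, world axes, zero at the start; "wrist_torque": the same for the moment, N m; "grip_width": opening from 0.0 (shut) to 1.0 (fully open); "grip_force": force on a finger pad.
Only numpy, scipy, OpenCV 4.12 (cv2) and the standard library are available. Lean on these libraries where they do the work, as an engineer would, in place of code of your own. Each camera call takes 0.05 s, during which the arm holds its last target. There are 200 camera calls.

## Working session

There is one attempt and no reset: what is moved stays moved. The work goes in short steps, Python scripts to look and compute and a tool call to move; the robot and the scene stay as the last step left them, time stands still between calls to the robot, and variables do not carry over. Pictures are saved under pics/ and viewed, at most 10 in all, crops included, and the job is handed in when it is done.

Besides the shell and the picture viewer there is one more tool, called after "Request:" by a JSON object that holds its "api" and its "payload". step_arm: Moves the arm, as the interface text tells. Its arguments: {"type":"object","properties":{"plan":{"type":"array"},"squeeze":{"type":"number"}},"required":["plan"]}

```bash
ls; mkdir -p pics
python3 - <<'E'
from rig import *
import cv2,numpy as np,pickle
s=sense(); print(s)
d={}
for n in("scene","top"):
    c=capture(n); d[n]=c
    print(n,c["vertical_fov"],c["cx"],c["cy"],c["rvec"],c["tvec"])
    cv2.imwrite(f"pics/{n}.png",c["color"][:,:,::-1])
pickle.dump(d,open("caps.pkl","wb"))
E
```

```text
pics
{'time_s': 0.0, 'joints': array([ 9.58627086e-01,  3.13432126e-01,  1.49842165e+00, -8.63563111e-06,
        1.33097443e+00, -2.23413618e-01]), 'dq': array([ 0.00052638, -0.00045198, -0.00022544,  0.0014841 ,  0.00213795,
       -0.00054153]), 'tau': array([ 4.86826775e-04, -4.12270153e+01, -2.59746176e+01, -1.71420138e-04,
        4.05326180e-03,  1.85241782e-05]), 'eef_pos': array([198.92065491, 485.6846113 , 303.34996643]), 'ee_rot': array([-2.46825273e-04,  1.93155055e-01,  9.81168050e-01, -5.66340905e-04]), 'force': array([ 0.21545956, -0.04838763,  0.10537927]), 'wrist_torque': array([ 0.01407952,  0.00714158, -0.01248927]), 'grip_force': 0.0, 'grip_width': 1.0069562631188833}
scene 50.57869920690611 330.84202215606274 240.69073486944944 [ 1.92748059 -1.04798583  0.5422579 ] [-352.55455765  224.28083932  694.20141174]
top 49.194775301637925 318.8082595399096 236.1624728548258 [ 2.18548742 -2.16607212  0.11478179] [-131.18685443  496.0259662  1122.81935548]
```

View pics/scene.png

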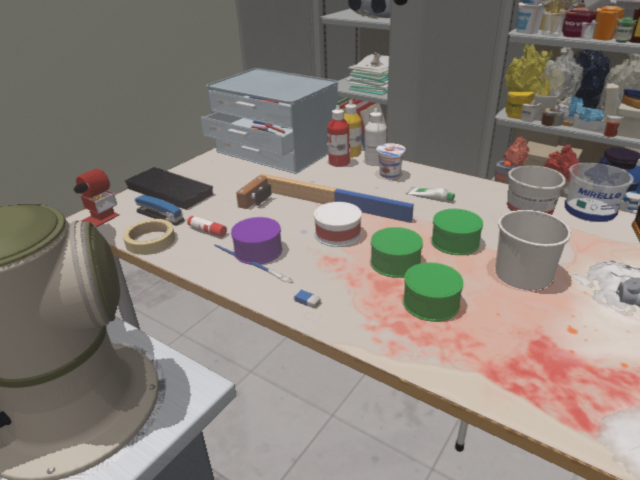

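View pics/top.png

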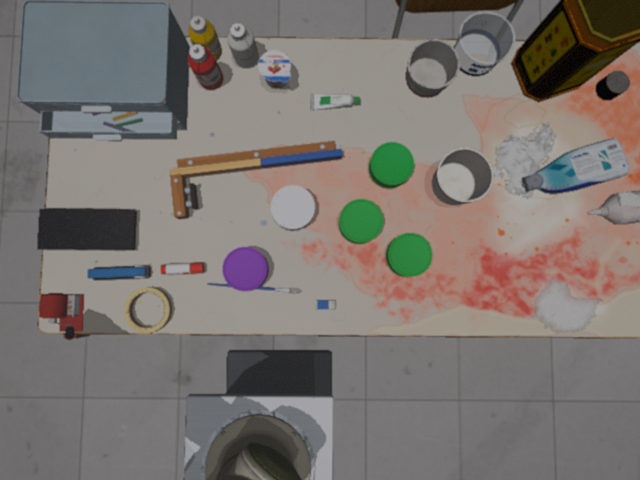

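The red tin with the white lid is at scene (338,223) and top (293,207). The look-alikes are purple at top (246,268) and green at (392,164), (361,221) and (409,254). The blue wall runs from top (260,160) to (341,154), and the buffer is at about (192,195). I'm choosing the white-lidded tin with red sides and checking it in a close crop.

```bash
cat > h.py <<'E'
import numpy as np,cv2
def K(c):
    f=240/np.tan(np.radians(c["vertical_fov"]/2)); return f
def ray(c,uv,z):
    R=cv2.Rodrigues(np.array(c["rvec"]))[0]; t=np.array(c["tvec"]); f=K(c)
    uv=np.atleast_2d(uv).astype(float)
    d=np.c_[(uv[:,0]-c["cx"])/f,(uv[:,1]-c["cy"])/f,np.ones(len(uv))]@R
    o=-R.T@t
    return o+d*((z-o[2])/d[:,2])[:,None]
def proj(c,P):
    Km=np.array([[K(c),0,c["cx"]],[0,K(c),c["cy"]],[0,0,1]])
    return cv2.projectPoints(np.atleast_2d(P).astype(float),np.array(c["rvec"]),np.array(c["tvec"]),Km,None)[0][:,0]
E
python3 - <<'E'
import pickle,cv2,numpy as np
from h import *
d=pickle.load(open("caps.pkl","rb")); c=d["top"]; s=d["scene"]
for n,p in dict(tin=(293,207),purple=(246,268),g1=(392,164),g2=(361,221),g3=(409,254)).items(): print(n,ray(c,p,50)[0].round())
print("eraser",ray(c,(326,305),10)[0].round(),"glue",ray(c,(183,268),15)[0].round(),"pot",ray(c,(463,177),60)[0].round())
for n,p in dict(blueend=(341,158),bluestart=(261,165),corner=(186,175),pad=(195,195)).items(): print(n,ray(c,p,40)[0].round(),ray(c,p,0)[0].round())
a=cv2.resize(c["color"][130:230,160:360],None,fx=4,fy=4,interpolation=cv2.INTER_CUBIC)
b=cv2.resize(s["color"][170:255,225:425],None,fx=2,fy=2)
im=np.zeros((400+170,800,3),np.uint8); im[:400]=a; im[400:,:400]=b
cv2.imwrite("pics/crop.png",im[:,:,::-1])
print(proj(c,[199,486,304]),proj(s,[199,486,304]))
E
```

```text
tin [557. -71.  50.]
purple [425.  28.  50.]
g1 [ 654. -284.   50.]
g2 [ 528. -217.   50.]
g3 [ 458. -320.   50.]
eraser [ 347. -144.   10.] glue [425. 170.  15.] pot [ 624. -435.   60.]
blueend [ 668. -174.   40.] [ 678. -176.    0.]
bluestart [651.   1.  40.] [660.   5.   0.]
corner [627. 164.  40.] [635. 174.   0.]
pad [583. 143.  40.] [590. 152.   0.]
[[-65.64744088 401.84353457]] [[-38.64095866  93.10202405]]
```

View pics/crop.png

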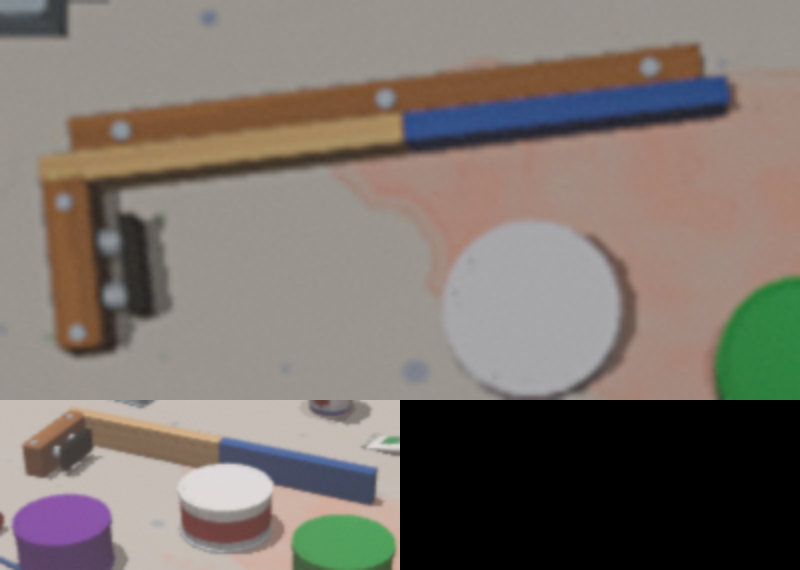

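The crop shows the red-sided tin with its white lid, centred at crop (531,308), and the wall's front top edge running from about crop (40,182) to (730,108). Next I fit the rail and tin.

Run:
```python
import pickle,cv2,numpy as np
from h import *
d=pickle.load(open("caps.pkl","rb")); c=d["top"]; s=d["scene"]
R=cv2.Rodrigues(np.array(c["rvec"]))[0]; print("cam",(-R.T@c["tvec"]).round())
im=c["color"]; hsv=cv2.cvtColor(im,cv2.COLOR_RGB2HSV)
# lid
m=((hsv[...,1]<25)&(hsv[...,2]>135)).astype(np.uint8); 
n,l,st,ce=cv2.connectedComponentsWithStats(cv2.morphologyEx(m,cv2.MORPH_OPEN,np.ones((5,5))))
i=l[207,293]; cs=cv2.findContours((l==i).astype(np.uint8),0,1)[0][0]
P=ray(c,cs[:,0],50)[:,:2]; (x,y),r=cv2.minEnclosingCircle(P.astype(np.float32)); print("tin",x,y,r,P.mean(0),st[i])
# wall front top edge : bright->dark transition per column, V channel
v=hsv[...,2].astype(float); pts=[];pb=[]
for u in list(range(190,256))+list(range(268,338)):
    r0=175-(u-170)*19/170
    rr=np.arange(int(r0)-9,int(r0)+10); col=v[rr,u]; g=np.diff(col)
    k=int(np.argmin(g[2:-2]))+2; w=np.clip(-g[k-1:k+2],0,None); e=rr[k-1:k+2]+.5
    pts.append((u,(w*e).sum()/max(w.sum(),1e-6)))
    if u%15==0: print(u,rr[0],col.astype(int))
pts=np.array(pts)
W=ray(c,pts,40)[:,:2]
vx,vy,x0,y0=cv2.fitLine(W.astype(np.float32),cv2.DIST_HUBER,0,.01,.01).ravel()
if vy<0:vx,vy=-vx,-vy
nrm=np.array([vy,-vx]); dist=(W-[x0,y0])@nrm; print("yaw",np.arctan2(-vx,vy),"pt",x0,y0,"res",np.abs(dist).mean(),np.abs(dist).max())
# blue/wood boundary & ends
b=((hsv[...,0]>100)&(hsv[...,0]<130)&(hsv[...,1]>110)).astype(np.uint8); b[:140]=0;b[176:]=0;b[:,:230]=0;b[:,350:]=0
ys,xs=np.nonzero(b); print("blue cols",xs.min(),xs.max())
for u in (xs.min()-.5,xs.max()+.5):
    vv=np.polyval(np.polyfit(pts[:,0],pts[:,1],1),u); q=ray(c,(u,vv),40)[0,:2]; print(u,vv,q,"along",(q-[x0,y0])@[vx,vy])
print("tin clear",-(np.array([x,y])-[x0,y0])@nrm-48,"tin along",(np.array([x,y])-[x0,y0])@[vx,vy])
```

```text
cam [ 386. -117. 1167.]
tin 652.2242431640625 -56.42576599121094 584.5296020507812 [ 6.18988944e+02 -9.62053187e-02] [   42    39   478   295 60586]
195 163 [123 124 133 149 159 160 164 168 167 149  95  65  73 100 137 154 155 153
 155]
210 161 [121 123 127 144 160 163 165 166 167 152 106  71  71  90 128 151 153 152
 153]
225 159 [122 121 123 141 163 165 166 167 168 157 126  81  67  85 123 149 155 153
 152]
240 158 [122 121 142 163 167 166 168 169 167 144  92  64  77 117 150 154 152 153
 153]
255 156 [127 122 140 160 167 168 168 169 165 143  91  63  75 114 151 166 166 166
 165]
270 154 [124 122 109 114 132 136 137 138 137 120  76  54  56  86 136 161 164 163
 164]
285 153 [123 111 102 130 134 132 136 137 124  87  58  57  79 133 164 167 164 165
 165]
300 151 [123 116  99 128 131 132 133 133 126 100  65  50  65 123 161 166 164 164
 161]
315 149 [124 124 106 125 129 129 131 131 127 104  66  46  64 123 163 167 165 163
 163]
330 148 [124 111 114 126 129 128 132 128 109  66  48  52 100 145 166 165 166 166
 165]
yaw 0.13341376 pt 654.28046 -21.758 res 0.3292619773366138 0.7622311485722529
blue cols 261 341
260.5 164.8666822825745 [651.05804421   2.15153807] along 24.12570775949586
341.5 155.12644057624436 [ 674.68549382 -174.87617307] along -154.47174876977655
tin clear -41.35061054417707 tin along -34.08618096893065
```

```bash
cat >> h.py <<'E'
YAW=0.1334
EX=np.array([np.cos(YAW),np.sin(YAW)]); EY=np.array([-np.sin(YAW),np.cos(YAW)])
O=np.array([654.28,-21.758])+44.8*EY
def torail(p): p=np.atleast_2d(p)[:,:2]-O; return np.c_[p@EX,p@EY]
def toworld(p): p=np.atleast_2d(p); return O+p[:,:1]*EX+p[:,1:2]*EY
E
python3 - <<'E'
import pickle,cv2,numpy as np
from h import *
d=pickle.load(open("caps.pkl","rb")); c=d["top"]
g=cv2.cvtColor(c["color"],cv2.COLOR_RGB2GRAY)[175:240,255:335]
G=cv2.resize(g,None,fx=4,fy=4,interpolation=cv2.INTER_CUBIC)
C=cv2.HoughCircles(G,cv2.HOUGH_GRADIENT,1.5,200,param1=80,param2=20,minRadius=75,maxRadius=105)[0]
for x,y,r in C:
    u=np.array([(x+.5)/4-.5+255,(y+.5)/4-.5+175]); p=ray(c,u,50)[0]; q=ray(c,u+[r/4,0],50)[0]
    print(u,p,np.hypot(*(p-q)[:2]),torail(p))
    T=p[:2]
print("O",O)
for n,p in dict(eraser=(347,-144),glue=(425,170),g1=(654,-284),g2=(528,-217),purple=(425,28)).items(): print(n,torail(p).round())
print("pad px",torail(ray(c,(160+155/4,130+265/4),36)).round(), "pad side face px", torail(ray(c,(160+150/4,130+310/4),36)).round())
print("before push1",toworld([-100-48,torail(T)[0,1]]))
E
```

```text
[292.6875 206.6875] [557.87444514 -69.82763407  50.        ] 46.69726540966086 [[-101.94251789  -79.62016331]]
O [648.32138956  22.64397025]
eraser [[-321. -125.]]
glue [[-202.  176.]]
g1 [[ -35. -305.]]
g2 [[-151. -222.]]
purple [[-221.   35.]]
pad px [[-52. 121.]] pad side face px [[-76. 126.]]
before push1 [[512.22616501 -75.95349553]]
```

```bash
cat >> h.py <<'E'
from scipy.spatial.transform import Rotation as Rn
def getR(s): q=s["ee_rot"]; return Rn.from_quat([q[1],q[2],q[3],q[0]])
def Rtar(pushdeg,sign,tilt):
    # tool z down, sign*x_tool along world angle pushdeg, tips leading by tilt
    a=np.radians(pushdeg); x=sign*np.array([np.cos(a),np.sin(a),0]); z=np.array([0,0,-1.]); y=np.cross(z,x)
    return Rn.from_matrix(np.c_[x,y,z])*Rn.from_rotvec([0,sign*np.radians(tilt),0])
def cmd(s,p,R=None,R0=None,p0=None):
    R0=R0 or getR(s); p0=s["eef_pos"] if p0 is None else p0
    o=R0.inv().apply(np.array(p)-p0)/10; r=(R0.inv()*R).as_rotvec(degrees=True) if R else None
    print("offset cm",o.round(2),"rot",None if r is None else r.round(2))
E
python3 - <<'E'
from rig import *
from h import *
s=sense(); 
R0=Rn.from_quat([.193155,.981168,0,0])
p=toworld([-200,-80])[0]; print(p)
cmd(s,[p[0],p[1],250],Rtar(np.degrees(YAW),-1,0),R0,np.array([199.029,485.818,303.894]))
E
```

```text
[460.73868389 -83.24620179]
offset cm [-45.79 -42.74   5.39] rot [  0.     0.   -29.92]
```

Request:
{"api": "step_arm", "payload": {"plan": [{"offset":[-45.8,-42.7,5.4],"rot":[0,0,-29.9],"gripper":0},{"offset":[-45.8,-42.7,5.4],"rot":[0,0,-29.9],"gripper":0},{"offset":[-45.8,-42.7,5.4],"rot":[0,0,-29.9],"gripper":0},{"offset":[-45.8,-42.7,5.4],"rot":[0,0,-29.9],"gripper":0},{"offset":[-45.8,-42.7,5.4],"rot":[0,0,-29.9],"gripper":0},{"offset":[-45.8,-42.7,5.4],"rot":[0,0,-29.9],"gripper":0},{"offset":[-45.8,-42.7,5.4],"rot":[0,0,-29.9],"gripper":0},{"offset":[-45.8,-42.7,5.4],"rot":[0,0,-29.9],"gripper":0},{"offset":[-45.8,-42.7,5.4],"rot":[0,0,-29.9],"gripper":0},{"offset":[-45.8,-42.7,5.4],"rot":[0,0,-29.9],"gripper":0},{"offset":[-45.8,-42.7,5.4],"rot":[0,0,-29.9],"gripper":0},{"offset":[-45.8,-42.7,5.4],"rot":[0,0,-29.9],"gripper":0}]}}

```text
time_s: 1.3
eef_pos: [440.8, -40.4, 253.9]
ee_rot: [-0.0, -0.066, 0.998, 0.0]
force: [0.6, 0.2, -1.1]
grip_width: 0.002
grip_force: 0.0
```

Run:
```python
from rig import *
from h import *
import pickle
s=sense(); c=capture("wrist")
pickle.dump((s,c),open("w1.pkl","wb")); cv2.imwrite("pics/w1.png",c["color"][:,:,::-1])
print(s["eef_pos"],getR(s).as_matrix().round(3),c["mount"],c["vertical_fov"])
p=toworld([-200,-80])[0]; cmd(s,[p[0],p[1],90],Rtar(np.degrees(YAW),-1,4))
```

```text
[440.84302314 -40.35615104 253.90849489] [[-0.991 -0.132 -0.   ]
 [-0.132  0.991  0.   ]
 [ 0.     0.    -1.   ]] [[ 3.65933545e-04 -9.64033950e-01 -2.65778872e-01  6.70660001e+01]
 [ 9.99999861e-01  4.53860979e-04 -2.69411552e-04  7.45986282e-01]
 [ 3.80348542e-04 -2.65778737e-01  9.64033982e-01 -6.94455712e+01]
 [ 0.00000000e+00  0.00000000e+00  0.00000000e+00  1.00000000e+00]] 59.138159281525255
offset cm [-1.41 -4.52 16.39] rot [ 0.01 -4.   -0.05]
```

View pics/w1.png

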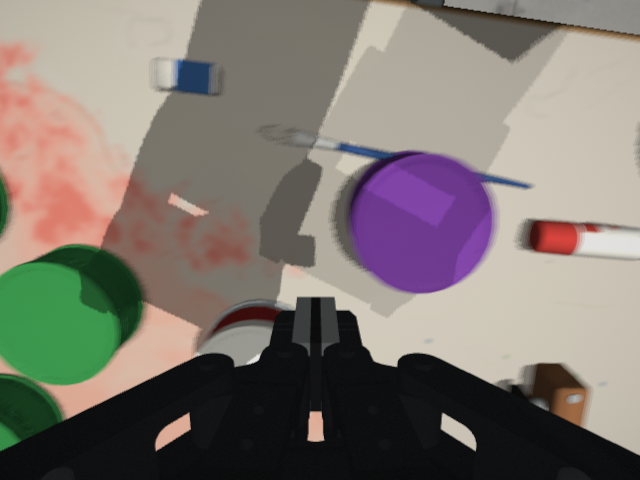

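The wrist view shows the tin behind the fingers at (250,340), the purple tin at (420,220) and the eraser at (185,76). The descent spot between them is clear, so I'm going down behind the tin.

Request:
{"api": "step_arm", "payload": {"plan": [{"offset":[-1.4,-4.5,0],"rot":[0,-4,0],"gripper":0},{"offset":[-1.4,-4.5,4],"rot":[0,-4,0],"gripper":0},{"offset":[-1.4,-4.5,8],"rot":[0,-4,0],"gripper":0},{"offset":[-1.4,-4.5,12],"rot":[0,-4,0],"gripper":0},{"offset":[-1.4,-4.5,15],"rot":[0,-4,0],"gripper":0},{"offset":[-1.4,-4.5,16.6],"rot":[0,-4,0],"gripper":0},{"offset":[-1.4,-4.5,16.6],"rot":[0,-4,0],"gripper":0},{"offset":[-1.4,-4.5,16.6],"rot":[0,-4,0],"gripper":0}]}}

```text
time_s: 2.15
eef_pos: [460.5, -81.0, 88.6]
ee_rot: [0.035, -0.066, 0.997, 0.002]
force: [0.0, -0.1, 0.7]
grip_width: 0.002
grip_force: 0.0
```

Run:
```python
from rig import *
from h import *
s=sense(); R=getR(s); t=s["eef_pos"]+R.apply([0,0,73])
print(s["eef_pos"],"tip rail",torail(t),t[2],s["force"])
a=R.inv().apply([*EX,0]);print("EX in tool",a.round(4),"EY in tool",R.inv().apply([*EY,0]).round(4))
```

```text
[460.53013829 -80.98254089  88.57187419] tip rail [[-194.80759204  -77.7323506 ]] 15.750104463644448 [ 0.0165133  -0.11996318  0.68918616]
EX in tool [-9.976e-01  3.000e-04  6.980e-02] EY in tool [ 3.e-04  1.e+00 -0.e+00]
```

Request:
{"api": "step_arm", "payload": {"plan": [{"offset":[-1.5,0,0.1],"rot":[0,0,0],"gripper":0},{"offset":[-2.4,0,0.17],"rot":[0,0,0],"gripper":0},{"offset":[-2.9,0,0.2],"rot":[0,0,0],"gripper":0},{"offset":[-3.2,0,0.22],"rot":[0,0,0],"gripper":0},{"offset":[-3.5,0,0.25],"rot":[0,0,0],"gripper":0},{"offset":[-3.9,0,0.27],"rot":[0,0,0],"gripper":0},{"offset":[-4.3,0,0.3],"rot":[0,0,0],"gripper":0},{"offset":[-4.7,0,0.33],"rot":[0,0,0],"gripper":0},{"offset":[-5.1,0,0.36],"rot":[0,0,0],"gripper":0},{"offset":[-5.5,0,0.38],"rot":[0,0,0],"gripper":0},{"offset":[-5.9,0,0.41],"rot":[0,0,0],"gripper":0},{"offset":[-6.3,0,0.44],"rot":[0,0,0],"gripper":0}]}}

```text
time_s: 3.35
eef_pos: [523.3, -72.5, 88.1]
ee_rot: [0.035, -0.066, 0.997, 0.002]
force: [-2.5, -0.7, 1.1]
grip_width: -0.0
grip_force: 1.3
```

```bash
cat > look.py <<'E'
from rig import *
from h import *
import sys
s=sense(); R=getR(s); t=s["eef_pos"]+R.apply([0,0,73]); f=s["force"]
print(s["time_s"],"tip rail",torail(t).round(1),t[2].round(1),"F rail",(f[:2]@EX).round(2),(f[:2]@EY).round(2),f[2].round(2))
c=capture("top"); im=c["color"]
hsv=cv2.cvtColor(im,cv2.COLOR_RGB2HSV)
if len(sys.argv)>1: cv2.imwrite(sys.argv[1],cv2.resize(im[120:240,140:360],None,fx=3,fy=3)[:,:,::-1])
g=cv2.cvtColor(im,cv2.COLOR_RGB2GRAY)[145:245,180:340]
G=cv2.resize(g,None,fx=4,fy=4,interpolation=cv2.INTER_CUBIC)
C=cv2.HoughCircles(G,cv2.HOUGH_GRADIENT,1.5,400,param1=80,param2=15,minRadius=80,maxRadius=95)
if C is not None:
    x,y,r=C[0][0]; print("tin",torail(ray(c,((x+.5)/4-.5+180,(y+.5)/4-.5+145),50)).round(1),r)
E
python3 look.py pics/t2.png
```

```text
3.35 tip rail [[-131.5  -77.7]] 15.3 F rail -2.62 -0.39 1.13
tin [[-52.8  11.3]] 90.8
```

View pics/t2.png

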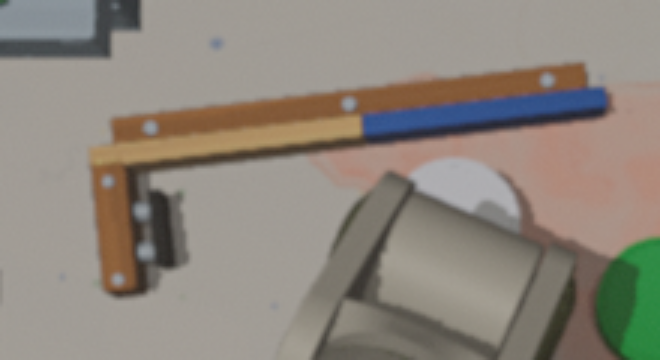

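The picture shows the lid at crop (465,190), about 23 mm short of the blue wall. The circle fit was false because the arm hides most of the lid. I'm continuing slowly and watching the force.

Request:
{"api": "step_arm", "payload": {"plan": [{"offset":[-0.3,0,0.02],"rot":[0,0,0],"gripper":0},{"offset":[-0.6,0,0.04],"rot":[0,0,0],"gripper":0},{"offset":[-0.9,0,0.06],"rot":[0,0,0],"gripper":0},{"offset":[-1.2,0,0.08],"rot":[0,0,0],"gripper":0},{"offset":[-1.4,0,0.1],"rot":[0,0,0],"gripper":0},{"offset":[-1.5,0,0.1],"rot":[0,0,0],"gripper":0},{"offset":[-1.6,0,0.11],"rot":[0,0,0],"gripper":0},{"offset":[-1.7,0,0.12],"rot":[0,0,0],"gripper":0},{"offset":[-1.8,0,0.13],"rot":[0,0,0],"gripper":0}]}}

```text
time_s: 4.3
eef_pos: [540.9, -70.2, 88.1]
ee_rot: [0.035, -0.066, 0.997, 0.002]
force: [-2.0, -0.4, 1.0]
grip_width: -0.002
grip_force: 1.2
```

Request:
{"api": "step_arm", "payload": {"plan": [{"offset":[-0.1,0,0.01],"rot":[0,0,0],"gripper":0},{"offset":[-0.2,0,0.01],"rot":[0,0,0],"gripper":0}]}}

```text
time_s: 4.5
eef_pos: [542.9, -69.9, 88.2]
ee_rot: [0.035, -0.066, 0.997, 0.002]
force: [-1.6, -0.9, -1.0]
grip_width: 0.002
grip_force: 1.0
```

Request:
{"api": "step_arm", "payload": {"plan": [{"offset":[-0.1,0,0.01],"rot":[0,0,0],"gripper":0},{"offset":[-0.2,0,0.01],"rot":[0,0,0],"gripper":0}]}}

```text
time_s: 4.7
eef_pos: [544.9, -69.6, 88.2]
ee_rot: [0.035, -0.066, 0.997, 0.002]
force: [-2.3, 0.3, -1.0]
grip_width: -0.002
grip_force: 0.9
```

Request:
{"api": "step_arm", "payload": {"plan": [{"offset":[-0.05,0,0],"rot":[0,0,0],"gripper":0},{"offset":[-0.1,0,0.01],"rot":[0,0,0],"gripper":0}]}}

```text
time_s: 4.9
eef_pos: [545.8, -69.5, 88.2]
ee_rot: [0.035, -0.066, 0.997, 0.002]
force: [-2.9, -0.4, 1.1]
grip_width: 0.001
grip_force: 1.1
```

Request:
{"api": "step_arm", "payload": {"plan": [{"offset":[-0.05,0,0],"rot":[0,0,0],"gripper":0},{"offset":[-0.1,0,0.01],"rot":[0,0,0],"gripper":0}]}}

```text
time_s: 5.1
eef_pos: [546.8, -69.4, 88.2]
ee_rot: [0.035, -0.066, 0.997, 0.002]
force: [-2.3, -0.9, 0.7]
grip_width: -0.003
grip_force: 1.1
```

Request:
{"api": "step_arm", "payload": {"plan": [{"offset":[-0.05,0,0],"rot":[0,0,0],"gripper":0},{"offset":[-0.1,0,0.01],"rot":[0,0,0],"gripper":0}]}}

```text
time_s: 5.3
eef_pos: [547.8, -69.2, 88.1]
ee_rot: [0.035, -0.066, 0.997, 0.002]
force: [-3.2, 0.1, 1.3]
grip_width: -0.002
grip_force: 1.2
```

Request:
{"api": "step_arm", "payload": {"plan": [{"offset":[-0.05,0,0],"rot":[0,0,0],"gripper":0}]}}

```text
time_s: 5.4
eef_pos: [548.3, -69.2, 88.2]
ee_rot: [0.035, -0.066, 0.997, 0.002]
force: [-1.4, -0.3, 0.1]
grip_width: -0.002
grip_force: 1.0
```

Request:
{"api": "step_arm", "payload": {"plan": [{"offset":[-0.05,0,0],"rot":[0,0,0],"gripper":0},{"offset":[-0.1,0,0.01],"rot":[0,0,0],"gripper":0}]}}

```text
time_s: 5.6
eef_pos: [549.1, -69.1, 88.1]
ee_rot: [0.034, -0.067, 0.997, 0.002]
force: [-5.8, -1.3, 3.5]
grip_width: 0.002
grip_force: 3.1
```

Request:
{"api": "step_arm", "payload": {"plan": [{"offset":[-0.05,0,0],"rot":[0,0,0],"gripper":0},{"offset":[-0.1,0,0.01],"rot":[0,0,0],"gripper":0}]}}

```text
time_s: 5.8
eef_pos: [549.4, -69.0, 88.1]
ee_rot: [0.033, -0.067, 0.997, 0.002]
force: [-11.6, -3.6, 8.8]
grip_width: 0.001
grip_force: 6.2
```

Run:
```python
from rig import *
from h import *
c=capture("scene"); s=sense(); print(s["force"])
cv2.imwrite("pics/s3.png",cv2.resize(c["color"][150:270,230:430],None,fx=4,fy=4)[:,:,::-1])
```

```text
[-9.19274957 -3.0727536   4.96427911]
```

View pics/s3.png

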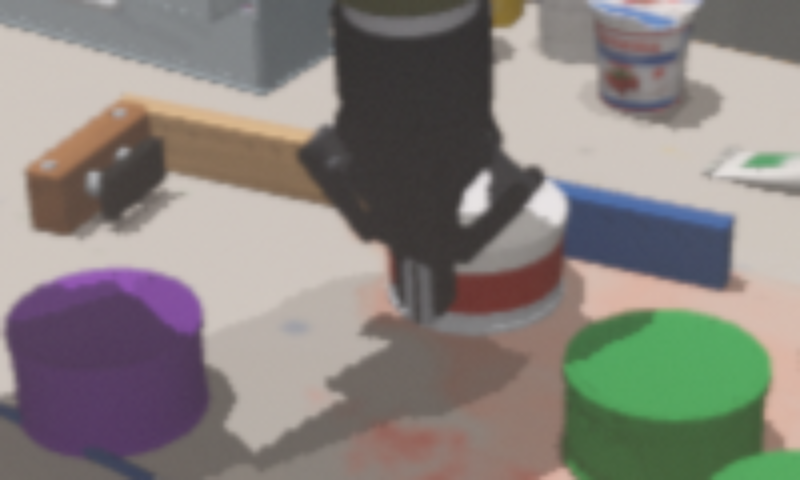

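Contact is confirmed at about 10 N. The picture shows the fingers at crop (425,290) on the robot side of the tin, with the tin against the blue wall. Now I back off and lift.

Request:
{"api": "step_arm", "payload": {"plan": [{"offset":[1,0,-0.07],"rot":[0,0,0],"gripper":0},{"offset":[3,0,-0.2],"rot":[0,0,0],"gripper":0},{"offset":[2.8,0,-3.5],"rot":[0,0,0],"gripper":0},{"offset":[2.5,0,-7.5],"rot":[0,0,0],"gripper":0},{"offset":[2.5,0,-7.5],"rot":[0,0,0],"gripper":0}]}}

```text
time_s: 6.35
eef_pos: [522.6, -73.6, 166.1]
ee_rot: [0.04, -0.066, 0.997, 0.0]
force: [-0.3, -0.8, 0.0]
grip_width: -0.001
grip_force: 0.0
```

Run:
```python
from rig import *
from h import *
s=sense(); R=getR(s); print(s["eef_pos"],s["force"])
Rt=Rtar(np.degrees(YAW)+70,1,4)
for z in (s["eef_pos"][2]-73,14):
    tip=np.r_[toworld([-68,-158])[0],z]; p=tip-Rt.apply([0,0,73]); print(tip,p); cmd(s,p,Rt)
```

```text
[522.59553508 -73.63455692 166.07652025] [-0.2863738  -0.81009248  0.03785103]
[ 601.94028404 -142.99658352   93.07652025] [ 600.85055909 -147.97084028  165.89869592]
offset cm [-6.75 -8.41  0.59] rot [  0.32   6.   110.05]
[ 601.94028404 -142.99658352   14.        ] [ 600.85055909 -147.97084028   86.82217567]
offset cm [-6.12 -8.37  8.48] rot [  0.32   6.   110.05]
```

Request:
{"api": "step_arm", "payload": {"plan": [{"offset":[-6.8,-8.4,0.6],"rot":[0.3,6,110],"gripper":0},{"offset":[-6.8,-8.4,0.6],"rot":[0.3,6,110],"gripper":0},{"offset":[-6.8,-8.4,0.6],"rot":[0.3,6,110],"gripper":0},{"offset":[-6.8,-8.4,0.6],"rot":[0.3,6,110],"gripper":0},{"offset":[-6.8,-8.4,0.6],"rot":[0.3,6,110],"gripper":0},{"offset":[-6.8,-8.4,0.6],"rot":[0.3,6,110],"gripper":0},{"offset":[-6.8,-8.4,0.6],"rot":[0.3,6,110],"gripper":0},{"offset":[-6.8,-8.4,0.6],"rot":[0.3,6,110],"gripper":0},{"offset":[-6.8,-8.4,0.6],"rot":[0.3,6,110],"gripper":0},{"offset":[-6.8,-8.4,0.6],"rot":[0.3,6,110],"gripper":0},{"offset":[-6.8,-8.4,0.6],"rot":[0.3,6,110],"gripper":0},{"offset":[-6.8,-8.4,0.6],"rot":[0.3,6,110],"gripper":0}]}}

```text
time_s: 7.55
eef_pos: [599.4, -147.1, 159.3]
ee_rot: [-0.023, 0.741, 0.671, 0.024]
force: [0.0, 1.2, 1.0]
grip_width: -0.0
grip_force: 0.0
```

Run:
```python
from rig import *
from h import *
import pickle
s=sense(); c=capture("wrist"); R=getR(s); print(s["eef_pos"],s["force"],s["joints"])
Rt=Rtar(np.degrees(YAW)+70,1,4)
tip=np.r_[toworld([-68,-158])[0],14]; p=tip-Rt.apply([0,0,73]); cmd(s,p,Rt)
pickle.dump((s,c),open("w2.pkl","wb"))
cv2.imwrite("pics/w2.png",c["color"][:,:,::-1])
```

```text
[ 599.40968092 -147.0970655   159.31548626] [0.03111977 1.19163829 1.04794992] [-0.44873901  0.65453002  1.36585288  0.06738157  1.14600951 -0.37861633]
offset cm [-0.55  0.16  7.23] rot [-0.54  0.23  6.69]
```

View pics/w2.png

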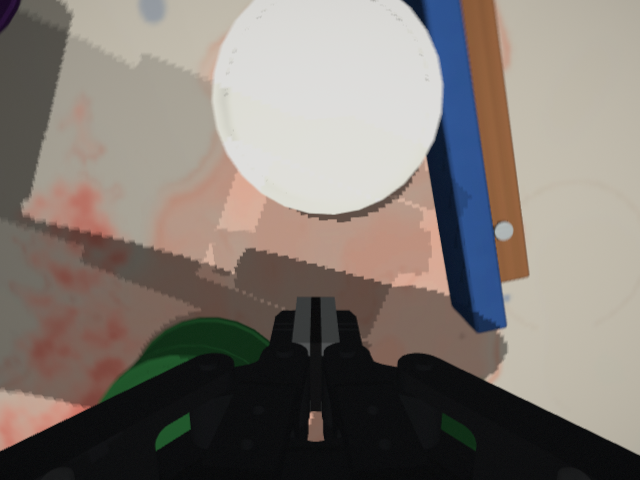

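The wrist view shows the tin at (328,100) touching the blue wall, with the fingers (315,310) behind it and clear of the green tin at (190,370). Going down.

Request:
{"api": "step_arm", "payload": {"plan": [{"offset":[-0.6,0.1,1],"rot":[-0.5,0.2,6.7],"gripper":0},{"offset":[-0.6,0.1,4],"rot":[-0.5,0.2,6.7],"gripper":0},{"offset":[-0.6,0.1,6.5],"rot":[-0.5,0.2,6.7],"gripper":0},{"offset":[-0.6,0.1,7.2],"rot":[-0.5,0.2,6.7],"gripper":0},{"offset":[-0.6,0.1,7.2],"rot":[-0.5,0.2,6.7],"gripper":0},{"offset":[-0.6,0.1,7.2],"rot":[-0.5,0.2,6.7],"gripper":0}]}}

```text
time_s: 8.2
eef_pos: [600.6, -148.8, 88.8]
ee_rot: [-0.021, 0.776, 0.629, 0.027]
force: [0.4, -1.1, 0.4]
grip_width: 0.003
grip_force: 0.0
```

```bash
cat > st.py <<'E'
from rig import *
from h import *
s=sense(); R=getR(s); t=s["eef_pos"]+R.apply([0,0,73]); f=s["force"]
print(s["time_s"],"tip rail",torail(t).round(1),t[2].round(1),"F rail",(f[:2]@EX).round(2),(f[:2]@EY).round(2),f[2].round(2))
x=R.apply([1,0,0]);print("x_tool angle from rail",np.degrees(np.arctan2(x[1],x[0])-YAW),"EY in tool",R.inv().apply([*EY,0]).round(4),"EX",R.inv().apply([*EX,0]).round(4))
E
python3 st.py
```

```text
8.2 tip rail [[ -68.4 -158.9]] 16.0 F rail 0.26 -1.16 0.35
x_tool angle from rail 70.40007086960915 EY in tool [ 0.9399 -0.3355  0.0638] EX [0.3347 0.942  0.0243]
```

Request:
{"api": "step_arm", "payload": {"plan": [{"offset":[0.75,-0.27,0.05],"rot":[0,0,0],"gripper":0},{"offset":[1.5,-0.54,0.1],"rot":[0,0,0],"gripper":0},{"offset":[1.88,-0.67,0.13],"rot":[0,0,0],"gripper":0},{"offset":[2.16,-0.77,0.15],"rot":[0,0,0],"gripper":0},{"offset":[2.44,-0.87,0.17],"rot":[0,0,0],"gripper":0},{"offset":[2.82,-1.01,0.19],"rot":[0,0,0],"gripper":0},{"offset":[3.2,-1.14,0.22],"rot":[0,0,0],"gripper":0},{"offset":[3.57,-1.27,0.24],"rot":[0,0,0],"gripper":0}]}}

```text
time_s: 9.0
eef_pos: [594.9, -110.9, 87.8]
ee_rot: [-0.022, 0.777, 0.629, 0.026]
force: [-1.2, -3.7, 1.0]
grip_width: 0.001
grip_force: 2.1
```

```bash
python3 st.py
```

```text
9.0 tip rail [[ -69.1 -120.6]] 15.0 F rail -1.63 -3.49 0.99
x_tool angle from rail 70.33381636565471 EY in tool [ 0.9395 -0.3365  0.0644] EX [0.3358 0.9417 0.0225]
```

Request:
{"api": "step_arm", "payload": {"plan": [{"offset":[0.38,-0.13,0.02],"rot":[0,0,0],"gripper":0},{"offset":[0.75,-0.27,0.05],"rot":[0,0,0],"gripper":0},{"offset":[1.13,-0.4,0.07],"rot":[0,0,0],"gripper":0},{"offset":[1.5,-0.54,0.1],"rot":[0,0,0],"gripper":0},{"offset":[1.88,-0.67,0.12],"rot":[0,0,0],"gripper":0},{"offset":[2.26,-0.8,0.15],"rot":[0,0,0],"gripper":0},{"offset":[2.63,-0.93,0.17],"rot":[0,0,0],"gripper":0},{"offset":[3.01,-1.07,0.2],"rot":[0,0,0],"gripper":0},{"offset":[3.38,-1.2,0.22],"rot":[0,0,0],"gripper":0},{"offset":[3.76,-1.34,0.24],"rot":[0,0,0],"gripper":0},{"offset":[4.13,-1.47,0.27],"rot":[0,0,0],"gripper":0},{"offset":[4.51,-1.6,0.29],"rot":[0,0,0],"gripper":0}]}}

```text
time_s: 10.2
eef_pos: [588.6, -62.9, 87.9]
ee_rot: [-0.022, 0.777, 0.629, 0.027]
force: [-1.2, -3.3, -0.1]
grip_width: -0.0
grip_force: 1.5
```

```bash
python3 st.py
```

```text
10.2 tip rail [[-68.9 -72.1]] 15.1 F rail -1.65 -3.15 -0.1
x_tool angle from rail 70.3389346279504 EY in tool [ 0.9395 -0.3364  0.0651] EX [0.3357 0.9417 0.0224]
```

Tracking well, and the normal force is steady at 3.5 N, so I'm continuing.

Request:
{"api": "step_arm", "payload": {"plan": [{"offset":[0.38,-0.13,0.02],"rot":[0,0,0],"gripper":0},{"offset":[0.75,-0.27,0.05],"rot":[0,0,0],"gripper":0},{"offset":[1.13,-0.4,0.07],"rot":[0,0,0],"gripper":0},{"offset":[1.5,-0.54,0.1],"rot":[0,0,0],"gripper":0},{"offset":[1.88,-0.67,0.12],"rot":[0,0,0],"gripper":0},{"offset":[2.26,-0.8,0.15],"rot":[0,0,0],"gripper":0},{"offset":[2.63,-0.93,0.17],"rot":[0,0,0],"gripper":0},{"offset":[3.01,-1.07,0.2],"rot":[0,0,0],"gripper":0},{"offset":[3.38,-1.2,0.22],"rot":[0,0,0],"gripper":0},{"offset":[3.76,-1.34,0.24],"rot":[0,0,0],"gripper":0},{"offset":[4.13,-1.47,0.27],"rot":[0,0,0],"gripper":0},{"offset":[4.51,-1.6,0.29],"rot":[0,0,0],"gripper":0}]}}

```text
time_s: 11.4
eef_pos: [582.4, -15.5, 88.2]
ee_rot: [-0.022, 0.777, 0.629, 0.027]
force: [-1.6, -3.4, -0.3]
grip_width: 0.005
grip_force: 1.2
```

```bash
python3 st.py
```

```text
11.4 tip rail [[-68.7 -24.3]] 15.4 F rail -2.03 -3.21 -0.35
x_tool angle from rail 70.34126619972534 EY in tool [ 0.9395 -0.3364  0.065 ] EX [0.3356 0.9417 0.0226]
```

Request:
{"api": "step_arm", "payload": {"plan": [{"offset":[0.28,-0.1,0.02],"rot":[0,0,0],"gripper":0},{"offset":[0.56,-0.2,0.04],"rot":[0,0,0],"gripper":0},{"offset":[0.85,-0.3,0.06],"rot":[0,0,0],"gripper":0},{"offset":[1.13,-0.4,0.08],"rot":[0,0,0],"gripper":0},{"offset":[1.41,-0.5,0.1],"rot":[0,0,0],"gripper":0},{"offset":[1.69,-0.61,0.12],"rot":[0,0,0],"gripper":0},{"offset":[1.97,-0.71,0.14],"rot":[0,0,0],"gripper":0},{"offset":[2.26,-0.81,0.16],"rot":[0,0,0],"gripper":0},{"offset":[2.54,-0.91,0.18],"rot":[0,0,0],"gripper":0},{"offset":[2.82,-1.01,0.19],"rot":[0,0,0],"gripper":0},{"offset":[3.1,-1.11,0.21],"rot":[0,0,0],"gripper":0},{"offset":[3.38,-1.21,0.23],"rot":[0,0,0],"gripper":0}]}}

```text
time_s: 12.6
eef_pos: [577.7, 20.1, 88.2]
ee_rot: [-0.022, 0.777, 0.629, 0.027]
force: [-1.1, -2.1, -0.6]
grip_width: -0.002
grip_force: 1.2
```

```bash
python3 st.py
```

```text
12.6 tip rail [[-68.7  11.7]] 15.4 F rail -1.36 -1.91 -0.62
x_tool angle from rail 70.34083884281182 EY in tool [ 0.9395 -0.3364  0.065 ] EX [0.3356 0.9417 0.0225]
```

Now 1 mm rows towards the pad.

Request:
{"api": "step_arm", "payload": {"plan": [{"offset":[0.19,-0.07,0.01],"rot":[0,0,0],"gripper":0},{"offset":[0.38,-0.13,0.02],"rot":[0,0,0],"gripper":0},{"offset":[0.56,-0.2,0.04],"rot":[0,0,0],"gripper":0},{"offset":[0.66,-0.23,0.04],"rot":[0,0,0],"gripper":0},{"offset":[0.75,-0.27,0.05],"rot":[0,0,0],"gripper":0},{"offset":[0.85,-0.3,0.06],"rot":[0,0,0],"gripper":0}]}}

```text
time_s: 13.2
eef_pos: [576.5, 28.8, 88.2]
ee_rot: [-0.022, 0.777, 0.629, 0.027]
force: [-2.2, -2.4, -0.9]
grip_width: -0.005
grip_force: 1.4
```

Request:
{"api": "step_arm", "payload": {"plan": [{"offset":[0.09,-0.03,0.01],"rot":[0,0,0],"gripper":0},{"offset":[0.19,-0.07,0.01],"rot":[0,0,0],"gripper":0}]}}

```text
time_s: 13.4
eef_pos: [576.3, 30.9, 88.3]
ee_rot: [-0.022, 0.777, 0.629, 0.027]
force: [-0.6, -2.0, -1.4]
grip_width: -0.001
grip_force: 1.1
```

Request:
{"api": "step_arm", "payload": {"plan": [{"offset":[0.09,-0.03,0.01],"rot":[0,0,0],"gripper":0},{"offset":[0.19,-0.07,0.01],"rot":[0,0,0],"gripper":0}]}}

```text
time_s: 13.6
eef_pos: [576.0, 32.9, 88.3]
ee_rot: [-0.022, 0.777, 0.629, 0.027]
force: [-1.0, -2.0, -2.0]
grip_width: 0.001
grip_force: 1.1
```

Request:
{"api": "step_arm", "payload": {"plan": [{"offset":[0.09,-0.03,0.01],"rot":[0,0,0],"gripper":0},{"offset":[0.19,-0.07,0.01],"rot":[0,0,0],"gripper":0}]}}

```text
time_s: 13.8
eef_pos: [575.7, 35.0, 88.3]
ee_rot: [-0.022, 0.777, 0.629, 0.027]
force: [-0.6, -2.1, -0.8]
grip_width: 0.002
grip_force: 1.1
```

Request:
{"api": "step_arm", "payload": {"plan": [{"offset":[0.09,-0.03,0.01],"rot":[0,0,0],"gripper":0}]}}

```text
time_s: 13.9
eef_pos: [575.6, 35.9, 88.3]
ee_rot: [-0.022, 0.777, 0.629, 0.027]
force: [-1.3, -2.1, -1.1]
grip_width: 0.003
grip_force: 1.3
```

Request:
{"api": "step_arm", "payload": {"plan": [{"offset":[0.09,-0.03,0.01],"rot":[0,0,0],"gripper":0}]}}

```text
time_s: 14.0
eef_pos: [575.4, 36.8, 88.2]
ee_rot: [-0.022, 0.777, 0.629, 0.027]
force: [-0.9, -3.2, -0.0]
grip_width: 0.001
grip_force: 1.5
```

Request:
{"api": "step_arm", "payload": {"plan": [{"offset":[0.09,-0.03,0.01],"rot":[0,0,0],"gripper":0}]}}

```text
time_s: 14.1
eef_pos: [575.4, 37.7, 88.2]
ee_rot: [-0.022, 0.777, 0.629, 0.027]
force: [-1.6, -4.5, -0.9]
grip_width: 0.0
grip_force: 2.6
```

Request:
{"api": "step_arm", "payload": {"plan": [{"offset":[0.09,-0.03,0.01],"rot":[0,0,0],"gripper":0}]}}

```text
time_s: 14.2
eef_pos: [575.3, 38.2, 88.2]
ee_rot: [-0.021, 0.777, 0.629, 0.026]
force: [-1.3, -7.8, -0.4]
grip_width: -0.0
grip_force: 4.3
```

Request:
{"api": "step_arm", "payload": {"plan": [{"offset":[0.09,-0.03,0.01],"rot":[0,0,0],"gripper":0}]}}

```text
time_s: 14.3
eef_pos: [575.3, 38.7, 88.2]
ee_rot: [-0.021, 0.777, 0.629, 0.026]
force: [-3.2, -10.9, 0.0]
grip_width: 0.0
grip_force: 5.8
```

```bash
python3 st.py
```

```text
14.3 tip rail [[-68.6  30.2]] 15.4 F rail -4.67 -10.41 0.02
x_tool angle from rail 70.35936630435954 EY in tool [ 0.9397 -0.3361  0.0631] EX [0.3354 0.9418 0.0226]
```

A little more, then hold for 0.7 s.

Request:
{"api": "step_arm", "payload": {"plan": [{"offset":[0.04,-0.01,0],"rot":[0,0,0],"gripper":0},{"offset":[0.04,-0.01,0],"rot":[0,0,0],"gripper":0},{"offset":[0.04,-0.01,0],"rot":[0,0,0],"gripper":0},{"offset":[0.04,-0.01,0],"rot":[0,0,0],"gripper":0},{"offset":[0.04,-0.01,0],"rot":[0,0,0],"gripper":0},{"offset":[0.04,-0.01,0],"rot":[0,0,0],"gripper":0},{"offset":[0.04,-0.01,0],"rot":[0,0,0],"gripper":0}]}}

```text
time_s: 15.0
eef_pos: [575.3, 38.8, 88.3]
ee_rot: [-0.021, 0.777, 0.629, 0.026]
force: [-1.8, -10.8, -0.2]
grip_width: 0.004
grip_force: 5.4
```

```bash
python3 st.py
```

```text
15.0 tip rail [[-68.6  30.3]] 15.4 F rail -3.25 -10.5 -0.18
x_tool angle from rail 70.34641519693984 EY in tool [ 0.9396 -0.3363  0.0629] EX [0.3356 0.9417 0.0226]
```

Request:
{"api": "step_arm", "payload": {"plan": [{"offset":[-0.08,0,0],"rot":[0,0,0],"gripper":0},{"offset":[-0.16,0,0],"rot":[0,0,0],"gripper":0},{"offset":[-0.24,0,0],"rot":[0,0,0],"gripper":0},{"offset":[-0.32,0,0],"rot":[0,0,0],"gripper":0},{"offset":[-0.5,0,0],"rot":[0,0,0],"gripper":0},{"offset":[-1,0,0],"rot":[0,0,0],"gripper":0},{"offset":[-3,0,-0.2],"rot":[0,0,0],"gripper":0},{"offset":[-5,0,-1],"rot":[0,0,0],"gripper":0},{"offset":[-6,0,-5],"rot":[0,0,0],"gripper":0},{"offset":[-8,0,-9],"rot":[0,0,0],"gripper":0},{"offset":[-11,0,-12],"rot":[0,0,0],"gripper":0},{"offset":[-14,0,-13],"rot":[0,0,0],"gripper":0}]}}

```text
time_s: 16.2
eef_pos: [544.7, -106.8, 211.6]
ee_rot: [-0.019, 0.777, 0.629, 0.028]
force: [-0.3, -0.1, -0.5]
grip_width: -0.001
grip_force: 0.0
```

```bash
python3 st.py; python3 look.py pics/t4.png
```

```text
16.2 tip rail [[-118.  -109.9]] 138.7 F rail -0.35 -0.04 -0.54
x_tool angle from rail 70.39414889095315 EY in tool [ 0.9399 -0.3359  0.0623] EX [0.3348 0.9419 0.0273]
16.2 tip rail [[-118.  -109.9]] 138.7 F rail -0.35 -0.04 -0.54
tin [[-46.4  82.9]] 90.8
```

View pics/t4.png

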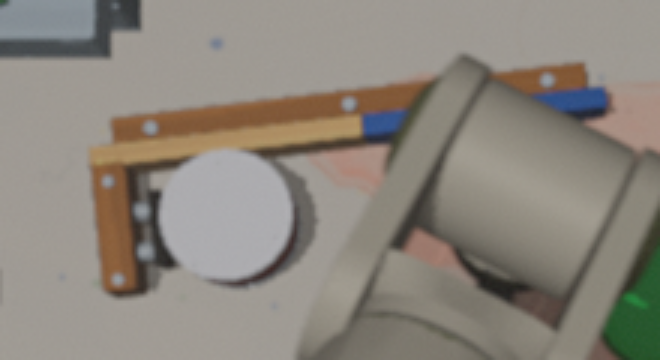

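The top view shows the tin at crop (227,215), standing against the wall and the black pad, measured at rail (-46, 83). The arm is clear, so I'm handing in.

Request:
{"api": "step_arm", "payload": {"plan": [{"offset":[0,0,0],"rot":[0,0,0],"gripper":0},{"offset":[0,0,0],"rot":[0,0,0],"gripper":0},{"offset":[0,0,0],"rot":[0,0,0],"gripper":0}]}}

```text
time_s: 16.55
eef_pos: [544.2, -104.5, 207.6]
ee_rot: [-0.023, 0.776, 0.629, 0.026]
force: [0.4, 0.7, -0.1]
grip_width: 0.003
grip_force: 0.0
```

```bash
python3 -c "
from rig import *
print(finish_job())"
```

```text
the job is handed in; nothing more can be done
None
```

The job is handed in, though no verdict came back: the red tin went back to the blue wall, along it to the buffer, was pressed for 0.7 s with about 10.5 N measured at the tool, and stands at wall and pad (rail x −46, y 83 mm) with the arm clear.

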